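# Push the opened tin through the waste hopper's sprung flap

### The job

The opened fish tin on the waste hopper's landing shelf has a sharp rim, so do not pick it up: push the sprung flap open with one fingertip and, holding it open, push the tin off the shelf through the mouth with the other finger, without ramming the tin against the shut flap. Then draw back so that the flap closes itself over the tin. Leave the shaker, the squeeze bottle and the bowl where they are.

Things in the scene. Friction and masses are not known exactly. Their poses are not given: they have to be found in the camera images.
- hopper: Fixed stainless waste hopper, 250 mm wide (its y), from x = -138 to 187 mm. Origin on the work surface straight under the middle of the sill; x points the way the tin goes, shelf to bin; z up. Level landing shelf x -138 to 0 mm, top 150 mm high, front open, 7 mm rims at its sides. From x = 3 to 110 mm a sloping flap, then a flat hood 200 mm high. Drawer under the shelf: not used.
- sill (a point): Middle of the sill, the shelf's edge at the mouth: hopper x = 0, y = 0, on the shelf's top, 150 mm high. The shelf is 3 mm thick; beyond the sill, under the flap, the mouth drops into the bin, which also reaches back under the shelf (inside x -82 to 183 mm, y -121 to 121 mm, floor 6 mm high).
- hinge (a point): Middle of the flap's hinge line (along the hopper's y): hopper x = 110 mm, 192 mm high. The hinge barrel is 8 mm thick. The side cheeks beside the flap slope with it, inner faces at y = -121 and 121 mm.
- flap (a joint): Flap angle, rad: 0 = shut, grows as it is pushed down and inwards, to 1.0. A spring shuts it when let go: about 2 N starts it near its free edge, 8 N holds 0.8 rad 50 mm from the hinge. A fingertip kept 5 mm over the shelf's level and moved along the hopper's x meets the shut flap at x = 11 mm and has it 0.2 rad open at about x = 47 mm, 0.5 rad at about x = 78 mm.
- flap_edge (a point): Middle of the flap's free edge, just inside and above the sill when shut; it goes down into the hopper as the flap opens. The flap is a flat metal plate 236 mm wide (hopper y), 115 mm from hinge to free edge, 2 mm thick, with a rolled free edge and a flush push plate on top. Shut, it slopes 21 degrees up from the sill to the hinge.
- tin: Opened empty fish tin, metal, about 45 g, loose on the shelf: rectangular tray 46 mm (x) by 78 mm (y), 22 mm high, lid rolled up over the rim at its +y end (31 mm high there). Origin: centre of its underside. It starts before one half of the flap, centre 65 to 95 mm before the sill, x within 0.2 rad of the hopper's x. It slides easily and drops in once its centre is 5 to 25 mm past the sill.
- shaker: Small round steel shaker, 41 mm in diameter, 63 mm high, standing on the landing shelf in front of the other half of the flap. Origin at the centre of its underside. Stays where it is.
- squeeze_bottle: Yellow squeeze bottle, 54 mm in diameter, 172 mm high, standing on the work surface to the left (+y) of the hopper. Origin at the centre of its underside. Stays where it is.
- bowl: White bowl, 120 mm in diameter, 55 mm high, standing on the work surface to the right (-y) of the hopper. Origin at the centre of its underside. Stays where it is.
Things that resemble listed ones, but are neither listed nor needed, are in the scene too. What is shaped like the tin but green or red is not meant.

How it is judged:
On the way, in this order (a step that is already met when the one before it is completed fails the run):
1. a finger holds the flap open (0.15 rad or more) while the tin still stands on the shelf, its centre before the sill, and does not press on the flap (value of joint flap above 0.15 rad and contact force between the fingers and flap above 0.3 N and x of tin in the frame of hopper below 0 m and z of tin in the frame of hopper above 0.145 m and contact force between tin and flap below 0.3 N), for 0.1 s.
2. the tin has gone through the mouth and dropped into the hopper while a finger still holds the flap open (value of joint flap above 0.15 rad and contact force between the fingers and flap above 0.3 N and x of tin in the frame of hopper between -0.085 and 0.187 m and y of tin in the frame of hopper between -0.125 and 0.125 m and z of tin in the frame of hopper below 0.11 m), for 0.04 s.
At the end, for the whole second after the job is handed in: The tin lies still inside the hopper, at least 60 mm below the shelf; the flap has shut itself (within 0.04 rad); the shaker stands within 12 mm, the bottle and the bowl within 20 mm, of where they were (x of tin in the frame of hopper between -0.085 and 0.187 m and y of tin in the frame of hopper between -0.125 and 0.125 m and z of tin in the frame of hopper below 0.09 m and linear speed of tin below 0.03 m/s and value of joint flap below 0.04 rad and distance of shaker from where it was at the start of the episode below 0.012 m and distance of each of squeeze_bottle, bowl from where it was at the start of the episode below 0.02 m); the robot touches nothing.
It fails at once if the tin is lifted or carried: raised more than 15 mm above the shelf (z of tin in the frame of hopper above 0.165 m).
It fails at once if the tin is rammed against the shut flap (value of joint flap below 0.1 rad and contact force between tin and flap above 1.5 N).
It fails at once if the shaker is pushed 12 mm or more from its place, or tipped (distance of shaker from where it was at the start of the episode above 0.012 m or angle between shaker's own z axis and vertical above 0.4 rad).
It fails at once if the squeeze bottle or the bowl is pushed 20 mm or more from its place, or tipped (distance of any of squeeze_bottle, bowl from where it was at the start of the episode above 0.02 m or angle between any of squeeze_bottle, bowl's own z axis and vertical above 0.4 rad).
It also fails if it takes over 35 s, if anything falls off the work surface, if the arm or the gripper's body presses on something with over 40 N, if the wrist force passes 120 N, or if a joint passes its speed limit or range.

### The arm

A 6-joint arm with a two-finger parallel gripper is mounted at the origin on the work surface. World frame = base frame: x ahead of the robot, y to its left, z up, the work surface at z = 0. Lengths are in m, angles in rad, forces in N, time in s.
With the tool pointing down it reaches from about 0.35 to 0.975 m from the base axis. Payload 4.9 kg.
Tool frame: the origin (TCP) lies on the centre line of the jaws, within the pads' length; the fingertips stand 11 mm ahead of it and the grasp point (between the pads) lies 8 mm behind it; z points along the fingers, y is the direction in which the jaws open and shut (so a half turn about z gives the same grasp; the last joint's range is limited). The gripper opens to 85 mm and grips with 20 to 120 N. Pads are 22 mm wide; open, the fingers measure 114 mm over their backs; the gripper's body (76 mm by 85 mm) begins 54 mm behind the grasp point. The pads swing forward as they close: fully open they stand 13 mm farther back than shut.
Start: joints at [-1.465, 0.053, 1.613, -0, 1.476, -0.119], TCP at [0.139, -0.609, 0.242] pointing down, gripper open.
Joint ranges: [-3.01, 3.01], [-1.01, 2.22], [0.06, 2.58], [-1.02, 4.17], [0.09, 2.62], [-3.14, 3.14]. Speed limits (rad/s): [2.57, 2.57, 3.14, 3.14, 3.14, 3.14].

### API

Orientations are given as a rotation vector (axis times angle).
In Python, from station import ctrl gives the robot as it stands.
- The arm moves only by the tool send_rows, never from a script. Its argument "series" is a list of rows, each an object of numbers: "tx", "ty", "tz": the shift along the tool's x, y, z in cm; "wx", "wy", "wz": the turn, a rotation vector about the tool's x, y, z in rad; "jaw": the closure, from 0 (fully open) to 1 (shut). In form: [{"tx": .., "ty": .., "tz": .., "wx": .., "wy": .., "wz": .., "jaw": ..}, ...]. A call has 1 to 5 rows; each row shifts and turns the pose as measured when the row begins, along the tool's axes as they then stand; what a row does not reach is not made up. A row lasts 1/8 s, in which the tool goes at most 62.5 mm and 10.7 degrees, less where a joint would pass 70% of its speed; a pose out of reach is approached as far as the arm can. A call is refused whole if a number of a shift passes 6.25 or a number of a turn 0.188, either way. A call with a gripper value outside its range is refused whole. The fingers move at their own pace and stop on an object; "squeeze" is the grip in N (left out, the last holds). Time passes only in rows, so rows that do not move let the fingers close. It gives the time, the measured TCP pose, the force and the opening at its end, in the units of the state.
- ctrl.get_obs(): the state, without advancing time (a new reading comes with each control period).
- ctrl.get_image(name): name is "scene" or "top"; returns the picture (480x640x3 uint8, red, green, blue); there is no depth.
- ctrl.camera_info(name): a dict with "mtx" (3x3 intrinsics, pixels), "R" (3x3) and "t" (3): a world point X has camera coordinates R X + t. Camera axes: x right, y down, z forward; pixel columns grow to the right and rows downward; lengths in m; the calibration is good to about 2 mm. A picture is of the moment at which its call begins. camera_info takes no time and is no camera call.
- ctrl.finish_job(): hands the job in, once; it reports no verdict.
The state is a dict: "t": time; "q": joint angles; "dq": joint speeds; "effort": joint torques, N m; "tool_pos": TCP position; "tool_rot": TCP orientation; "contact_force": force on the tool from outside, world axes, zero at the start; "wrist_torque": the same for the moment, N m; "opening": finger opening in m.
Only numpy, scipy, OpenCV 4.12 (cv2) and the standard library are available. Lean on these libraries where they do the work, as an engineer would, in place of code of your own. Each camera call takes 0.05 s, during which the arm holds its last target.

## Working session

There is one attempt and no reset: what is moved stays moved. The work goes in short steps, Python scripts to look and compute and a tool call to move; the robot and the scene stay as the last step left them, time stands still between calls to the robot, and variables do not carry over. Pictures are saved under pics/ and viewed, and the job is handed in when it is done.

Besides the shell and the picture viewer there is one more tool, called as name(argument=value, ...) on one line, values as JSON. send_rows: Moves the arm, as the interface text tells. Its arguments: {"type":"object","properties":{"series":{"type":"array"},"squeeze":{"type":"number"}},"required":["series"]}

```bash
mkdir -p pics; ls; python3 - <<'E'
from station import ctrl
import cv2,json
for n in ("scene","top"):
    im=ctrl.get_image(n); cv2.imwrite(f"pics/{n}0.png",im[:,:,::-1])
    c=ctrl.camera_info(n); print(n,c)
print(ctrl.get_obs())
E
```

```text
pics
scene {'mtx': array([[602.52664552,   0.        , 320.19300177],
       [  0.        , 602.52664552, 238.61936029],
       [  0.        ,   0.        ,   1.        ]]), 'R': array([[-0.77383952,  0.63335212, -0.00612262],
       [ 0.38731663,  0.46553673, -0.79577722],
       [-0.50115689, -0.61817525, -0.60555853]]), 't': array([ 0.40193868, -0.11809743,  1.49880439])}
top {'mtx': array([[505.22837551,   0.        , 324.1753488 ],
       [  0.        , 505.22837551, 242.28682543],
       [  0.        ,   0.        ,   1.        ]]), 'R': array([[ 0.0212273 , -0.99977115,  0.00265681],
       [-0.97588795, -0.02129748, -0.2172306 ],
       [ 0.21723747,  0.00201848, -0.9761167 ]]), 't': array([0.02109941, 0.5818769 , 0.96534359])}
{'t': 0.1, 'q': array([-1.46501292e+00,  5.32878421e-02,  1.61416714e+00,  6.11171203e-05,
        1.47598442e+00, -1.18984190e-01]), 'dq': array([-0.00032524, -0.00161517, -0.00414984, -0.00098415, -0.00010523,
        0.00106008]), 'effort': array([-4.32122115e-04, -3.94904745e+01, -3.71365142e+01, -1.08518539e-04,
        3.91841138e-03, -9.24065006e-06]), 'tool_pos': array([ 0.13926838, -0.60873048,  0.24118155]), 'tool_rot': array([-3.11994054e+00, -3.52105212e-01, -1.14640259e-04]), 'contact_force': array([-0.12638612, -0.22736039,  0.02415791]), 'wrist_torque': array([-0.0201827 , -0.00843981,  0.01808576]), 'opening': 0.08541109352204809}
```

View pics/scene0.png

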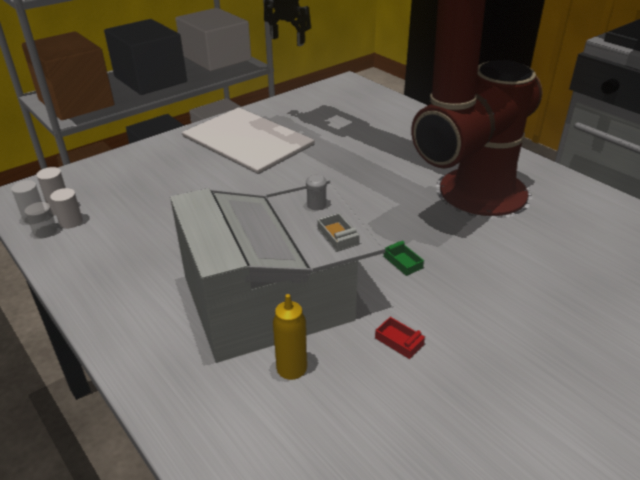

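View pics/top0.png

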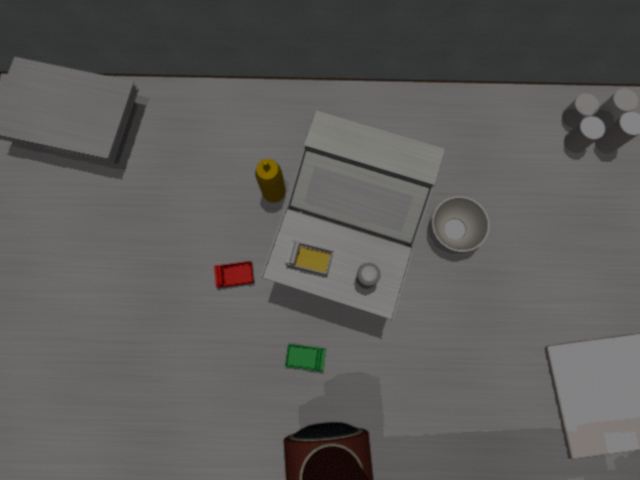

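The hopper is near the middle of both views. The tin (yellow inside) is on its +y half, around top (312,260), and the shaker on the -y half at (368,274). The bottle is at (270,180) and the bowl at (460,224). I'll enlarge these for measuring.

```bash
python3 - <<'E'
import cv2
im=cv2.imread("pics/top0.png")[100:330,245:455]
im=cv2.convertScaleAbs(im,alpha=1.5)
c=im[130:220-5, :]  
cv2.imwrite("pics/top0_a.png",cv2.resize(im[0:120],None,fx=3.8,fy=3.8,interpolation=cv2.INTER_CUBIC))
cv2.imwrite("pics/top0_b.png",cv2.resize(im[100:230],None,fx=3.8,fy=3.8,interpolation=cv2.INTER_CUBIC))
im=cv2.imread("pics/scene0.png")[160:300,165:395]
cv2.imwrite("pics/scene0_a.png",cv2.resize(cv2.convertScaleAbs(im,alpha=1.4),None,fx=3.4,fy=3.4,interpolation=cv2.INTER_CUBIC))
E
```

```text
(no output)
```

View pics/top0_a.png

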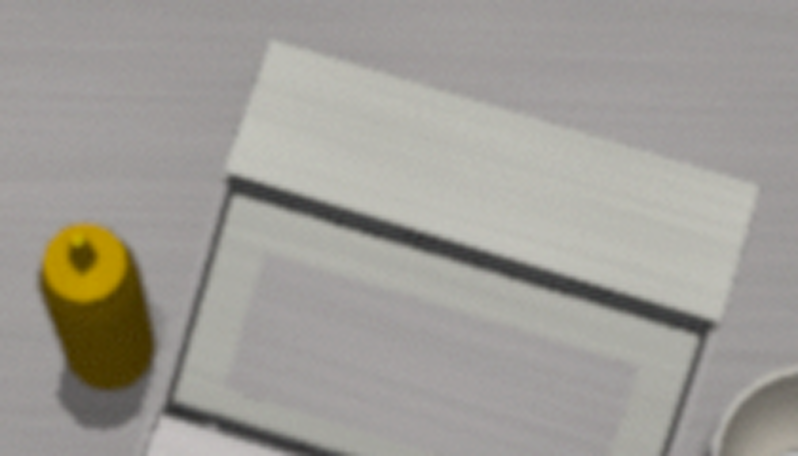

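View pics/top0_b.png

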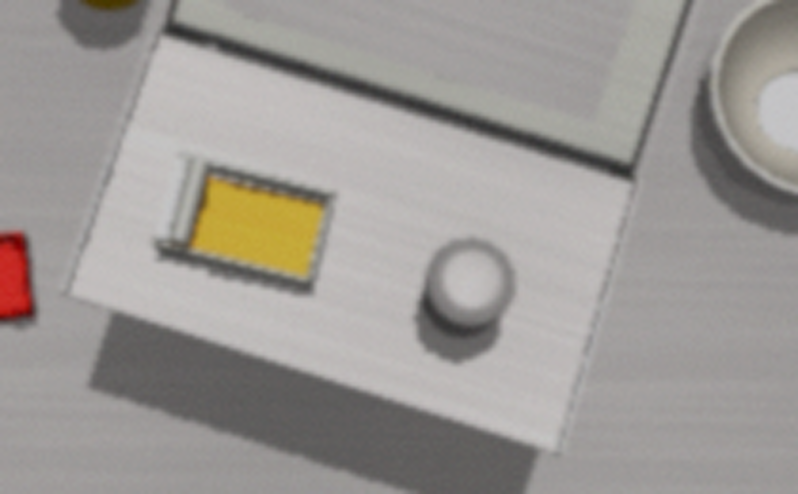

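View pics/scene0_a.png

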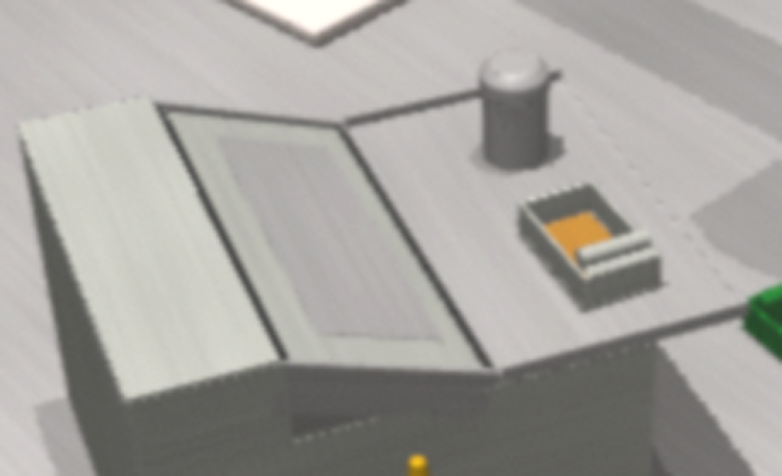

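```bash
cat > h.py <<'E'
import numpy as np
from station import ctrl
from scipy.optimize import least_squares
C={n:ctrl.camera_info(n) for n in("scene","top")}
def proj(n,P):
    c=C[n];p=(c["R"]@np.atleast_2d(P).T).T+c["t"];p=p@c["mtx"].T
    return p[:,:2]/p[:,2:]
def ray(n,uv,z):
    c=C[n];d=c["R"].T@np.linalg.inv(c["mtx"])@np.r_[uv,1];o=-c["R"].T@c["t"]
    return o+d*(z-o[2])/d[2]
def full(p,o,s): return (np.array(p,float)+.5)/s-.5+np.array(o)
def pose(p,L):
    L=np.atleast_2d(L);c,s=np.cos(p[2]),np.sin(p[2])
    return np.c_[p[0]+c*L[:,0]-s*L[:,1],p[1]+s*L[:,0]+c*L[:,1],L[:,2]]
def fit(obs,p0):
    f=lambda p:np.concatenate([(proj(n,pose(p,l))[0]-uv) for n,uv,l in obs])
    r=least_squares(f,p0,loss="soft_l1");return r.x,r.fun.reshape(-1,2)
E
python3 - <<'E'
from h import *
a=(245,100);b=(245,200);s=(165,160)
T=lambda p,o:full(p,o,3.8); S=lambda p:full(p,s,3.4)
obs=[("top",T((270,40),a),(.187,.125,.2)),("top",T((757,187),a),(.187,-.125,.2)),
("top",T((68,293),b),(-.138,.125,.155)),("top",T((560,452),b),(-.138,-.125,.155)),
("scene",S((20,123)),(.187,-.125,.2)),("scene",S((127,401)),(.187,.125,.2))]
h,r=fit(obs,[.6,0,-.25]);print("hopper",h,r.round(1).tolist())
zt=.172
obs=[("top",T((335,193),b),(.023,-.039,zt)),("top",T((312,292),b),(-.023,-.039,zt)),
("scene",S((520,205)),(.023,-.039,zt)),("scene",S((588,183)),(-.023,-.039,zt)),
("scene",S((585,312)),(.023,.039,.15)),("scene",S((662,288)),(-.023,.039,.15))]
t,r=fit(obs,[.5,0,-.25]);print("tin",t,r.round(1).tolist())
R=lambda w:np.array([[np.cos(h[2]),np.sin(h[2])],[-np.sin(h[2]),np.cos(h[2])]])@(w[:2]-h[:2])
print("tin in hopper",R(t),t[2]-h[2])
sh=ray("top",T((470,283),b),.205);print("shaker",R(sh)); 
sh=ray("scene",S((517,152)),.15);print("shaker base scene",R(sh))
print("bottle",ray("top",T((85,262),a),.15),"bowl",ray("top",(460,224),.055))
for n,p in (("bottle",ray("top",T((85,262),a),.15)),("bowl",ray("top",(460,224),.055))):print(n,R(p))
E
```

```text
hopper [ 0.58883399 -0.01068235 -0.28933408] [[-0.6, -0.0], [0.5, -0.3], [-2.2, 1.0], [0.0, 1.5], [-1.7, 0.4], [-0.9, -0.5]]
tin [ 0.52738022  0.06152473 -0.20440099] [[-0.7, 0.3], [-0.3, -1.3], [-1.0, -1.0], [0.8, -1.3], [0.1, 0.1], [-0.2, -0.3]]
tin in hopper [-0.07950109  0.0516721 ] 0.08493309257546319
shaker [-0.08014756 -0.05872786]
shaker base scene [-0.08408646 -0.059631  ]
bottle [0.70503207 0.14653919 0.15      ] bowl [ 0.62826041 -0.24712034  0.055     ]
bottle [0.06651069 0.18383943]
bowl [ 0.1052467  -0.21536131]
```

send_rows(series=[{"tz":-1.5,"wz":-0.18,"jaw":0},{"tz":-1.5,"wz":-0.18,"jaw":0},{"tz":-1.5,"wz":-0.18,"jaw":0},{"tz":-1.5,"wz":-0.18,"jaw":0},{"tz":-1.5,"wz":-0.18,"jaw":0}])

```text
invalid input at $.series[0]: expected keys tx, ty, tz, wx, wy, wz, jaw
```

```bash
cat >> h.py <<'E'
from scipy.spatial.transform import Rotation as Ro
H=np.array([0.58883399,-0.01068235,-0.28933408])
def w2h(w): 
    c,s=np.cos(H[2]),np.sin(H[2]);d=np.array(w[:2])-H[:2];return np.array([c*d[0]+s*d[1],-s*d[0]+c*d[1]])
def where(hx=None,hy=None,z=None):
    o=ctrl.get_obs();M=Ro.from_rotvec(o["tool_rot"]).as_matrix()
    print("t",o["t"].__round__(2),"tcp",o["tool_pos"].round(4),"hop mm",(w2h(o["tool_pos"])*1e3).round(1),"F",o["contact_force"].round(1),"open",round(o["opening"],4))
    ya=np.arctan2(M[1,1],M[0,1]);print("tool y yaw-H",ya-H[2],"tool z",M[:,2].round(3))
    Rz=Ro.from_euler("z",H[2]).as_matrix();tgt=Rz@np.diag([1,-1,-1])@np.array([[0,1,0],[1,0,0],[0,0,-1]])
    tgt=np.c_[Rz@[0,-1,0],Rz@[1,0,0],[0,0,-1.]]
    tgt[:,0]=np.cross(tgt[:,1],tgt[:,2])
    print("turn needed (tool)",Ro.from_matrix(M.T@tgt).as_rotvec().round(3))
    if hx is not None:
        c,s=np.cos(H[2]),np.sin(H[2]);w=np.array([H[0]+c*hx-s*hy,H[1]+s*hx+c*hy,z])
        print("shift cm (tool)",(M.T@(w-o["tool_pos"])*100).round(2),"(aligned tool)",(tgt.T@(w-o["tool_pos"])*100).round(2))
E
python3 -c "
from h import *
where(-.0695,.053,.26)"
```

```text
t 0.1 tcp [ 0.1393 -0.6087  0.2412] hop mm [-260.2 -701.5] F [-0.1 -0.2  0. ] open 0.0854
tool y yaw-H -1.0567002324499575 tool z [-0.     0.002 -1.   ]
turn needed (tool) [-2.000e-03 -1.000e-03 -1.057e+00]
shift cm (tool) [ 53.71 -56.32  -1.76] (aligned tool) [75.45 19.07 -1.88]
```

send_rows(series=[{"tx":0,"ty":0,"tz":-1.5,"wx":0,"wy":0,"wz":-0.18,"jaw":0},{"tx":0,"ty":0,"tz":-1.5,"wx":0,"wy":0,"wz":-0.18,"jaw":0},{"tx":0,"ty":0,"tz":-1.5,"wx":0,"wy":0,"wz":-0.18,"jaw":0},{"tx":0,"ty":0,"tz":-1.5,"wx":0,"wy":0,"wz":-0.18,"jaw":0},{"tx":0,"ty":0,"tz":-1.5,"wx":0,"wy":0,"wz":-0.18,"jaw":0}])

```text
t: 0.72
tool_pos: [0.139, -0.6066, 0.312]
tool_rot: [-2.623, -1.708, -0.009]
contact_force: [-0.0, -0.0, 1.0]
opening: 0.0855
```

```bash
python3 -c "
from h import *
where(-.0695,.053,.30)"
```

```text
t 0.72 tcp [ 0.139  -0.6066  0.312 ] hop mm [-261.1 -699.5] F [-0. -0.  1.] open 0.0855
tool y yaw-H -0.1272782505703392 tool z [-0.001  0.013 -1.   ]
turn needed (tool) [-0.006 -0.011 -0.127]
shift cm (tool) [77.05  9.46  1.99] (aligned tool) [75.25 19.16  1.2 ]
```

send_rows(series=[{"tx":4,"ty":0,"tz":0,"wx":0,"wy":-0.01,"wz":-0.13,"jaw":0},{"tx":5.5,"ty":1.4,"tz":0,"wx":0,"wy":0,"wz":0,"jaw":0},{"tx":6,"ty":1.5,"tz":0,"wx":0,"wy":0,"wz":0,"jaw":0},{"tx":6,"ty":1.5,"tz":0,"wx":0,"wy":0,"wz":0,"jaw":0},{"tx":6,"ty":1.5,"tz":0,"wx":0,"wy":0,"wz":0,"jaw":0}])

```text
t: 1.35
tool_pos: [0.2776, -0.3581, 0.3107]
tool_rot: [-2.512, -1.875, 0.001]
contact_force: [0.3, -0.1, 0.7]
opening: 0.0852
```

```bash
python3 -c "
from h import *
where(-.0695,.053,.30)"
```

```text
t 1.35 tcp [ 0.2776 -0.3581  0.3107] hop mm [-199.1 -421.8] F [ 0.3 -0.1  0.7] open 0.0852
tool y yaw-H 0.0011493799160806062 tool z [-0.005  0.005 -1.   ]
turn needed (tool) [-0.006 -0.004  0.001]
shift cm (tool) [47.46 13.02  1.15] (aligned tool) [47.48 12.96  1.07]
```

send_rows(series=[{"tx":6,"ty":1.6,"tz":0,"wx":0,"wy":0,"wz":0,"jaw":0},{"tx":6,"ty":1.6,"tz":0,"wx":0,"wy":0,"wz":0,"jaw":0},{"tx":6,"ty":1.6,"tz":0,"wx":0,"wy":0,"wz":0,"jaw":0},{"tx":6,"ty":1.6,"tz":0,"wx":0,"wy":0,"wz":0,"jaw":0},{"tx":6,"ty":1.6,"tz":0,"wx":0,"wy":0,"wz":0,"jaw":0}])

```text
t: 1.98
tool_pos: [0.4384, -0.0901, 0.3096]
tool_rot: [-2.515, -1.873, -0.0]
contact_force: [0.5, 0.1, -0.4]
opening: 0.0854
```

```bash
python3 -c "
from h import *
where(-.0695,.053,.30)"
```

```text
t 1.98 tcp [ 0.4384 -0.0901  0.3096] hop mm [-121.6 -119. ] F [ 0.5  0.1 -0.4] open 0.0854
tool y yaw-H -0.0009988008176212704 tool z [-0.004  0.005 -1.   ]
turn needed (tool) [-0.005 -0.004 -0.001]
shift cm (tool) [17.2   5.19  0.99] (aligned tool) [17.2   5.21  0.96]
```

send_rows(series=[{"tx":5.5,"ty":1.7,"tz":0.8,"wx":0,"wy":0,"wz":0,"jaw":0},{"tx":5,"ty":1.5,"tz":0.8,"wx":0,"wy":0,"wz":0,"jaw":0},{"tx":4,"ty":1.2,"tz":0.5,"wx":0,"wy":0,"wz":0,"jaw":0},{"tx":2,"ty":0.5,"tz":1,"wx":0,"wy":0,"wz":0,"jaw":0},{"tx":0,"ty":0,"tz":0,"wx":0,"wy":0,"wz":0,"jaw":0}])

```text
t: 2.6
tool_pos: [0.5343, 0.0638, 0.2755]
tool_rot: [-2.506, -1.882, 0.005]
contact_force: [-0.9, 0.1, -0.4]
opening: 0.0854
```

```bash
python3 -c "
from h import *
import cv2
where(-.0695,.053,.22)
for n in ('scene','top'):
    im=ctrl.get_image(n)[:,:,::-1]; im=im[130:330,170:430] if n=='scene' else im[120:330,245:455]
    cv2.imwrite(f'pics/{n}1.png',cv2.convertScaleAbs(cv2.resize(im,None,fx=2.8,fy=2.8,interpolation=2),alpha=1.4))
"
```

```text
t 2.6 tcp [0.5343 0.0638 0.2755] hop mm [-73.5  55.8] F [-0.9  0.1 -0.4] open 0.0854
tool y yaw-H 0.006863000405431363 tool z [-0.007  0.004 -1.   ]
turn needed (tool) [-0.008 -0.002  0.007]
shift cm (tool) [-0.3   0.44  5.54] (aligned tool) [-0.28  0.4   5.55]
```

View pics/scene1.png

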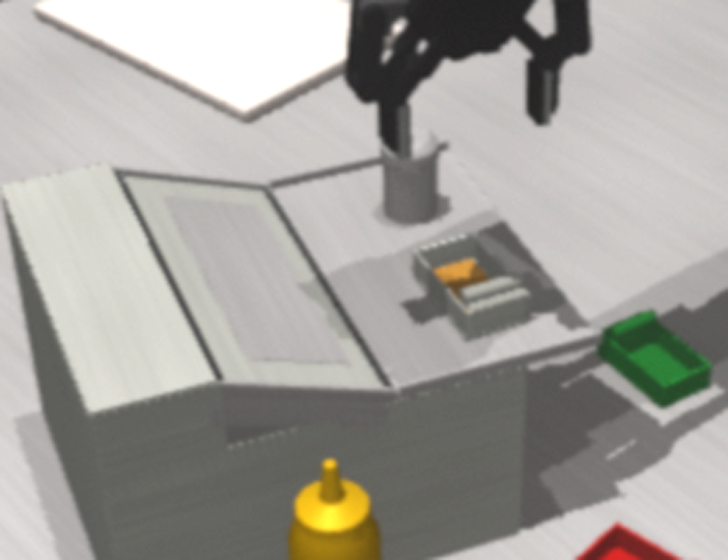

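View pics/top1.png

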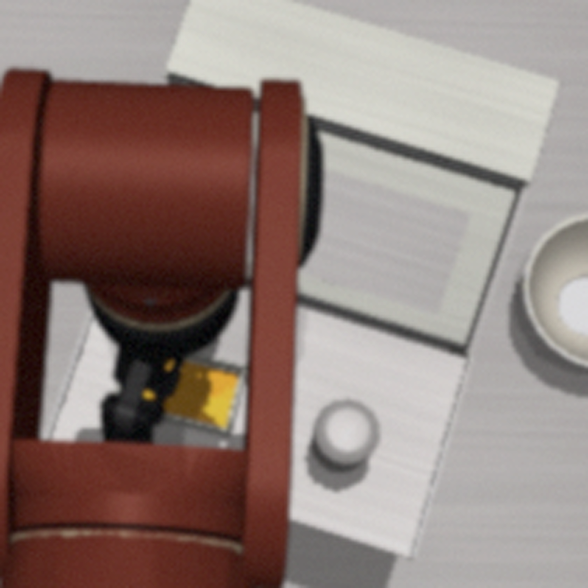

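```bash
python3 -c "
from h import *
import cv2
im=cv2.convertScaleAbs(ctrl.get_image('scene')[:,:,::-1],alpha=2.2)
o=ctrl.get_obs();M=Ro.from_rotvec(o['tool_rot']).as_matrix()
ox,oy,s=260,80,5
big=cv2.resize(im[oy:oy+115,ox:ox+155],None,fx=s,fy=s,interpolation=2)
P=lambda p:tuple(int(v) for v in ((proj('scene',o['tool_pos']+M@np.array(p))[0]-[ox,oy]+.5)*s))
for sg in (1,-1):
  for y,c in ((.0427,(0,255,0)),(.050,(255,255,0)),(.057,(0,0,255))):
    cv2.line(big,P((.011,sg*y,-.06)),P((.011,sg*y,.011)),c,1)
    for z in (-.04,-.02,0,.011):cv2.circle(big,P((.011,sg*y,z)),2,c,-1)
cv2.imwrite('pics/scene1b.png',big)
"
```

```text
(no output)
```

View pics/scene1b.png

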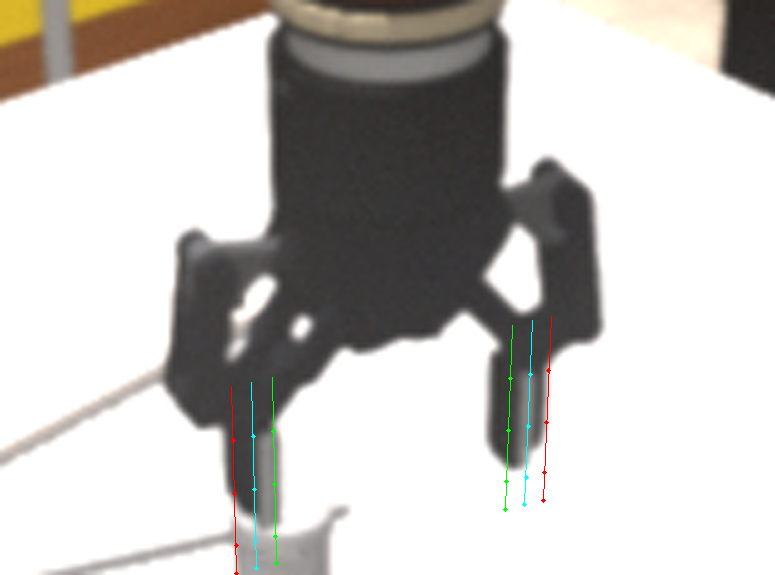

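send_rows(series=[{"tx":-0.3,"ty":0.1,"tz":3,"wx":0,"wy":0,"wz":0,"jaw":0},{"tx":0,"ty":0,"tz":3,"wx":0,"wy":0,"wz":0,"jaw":0},{"tx":0,"ty":0,"tz":2,"wx":-0.008,"wy":0,"wz":0.007,"jaw":0},{"tx":0,"ty":0,"tz":0,"wx":0,"wy":0,"wz":0,"jaw":0}])

```text
t: 3.25
tool_pos: [0.535, 0.0546, 0.1995]
tool_rot: [2.522, 1.862, 0.014]
contact_force: [0.5, -0.9, -0.1]
opening: 0.0854
```

```bash
cat > v.py <<'E'
from h import *
import cv2,sys
def view(name,ox=255,oy=150,w=160,hh=120,s=5,fmt=()):
    im=cv2.convertScaleAbs(ctrl.get_image('scene')[:,:,::-1],alpha=2.0)
    big=cv2.resize(im[oy:oy+hh,ox:ox+w],None,fx=s,fy=s,interpolation=2)
    o=ctrl.get_obs();M=Ro.from_rotvec(o['tool_rot']).as_matrix()
    for p in fmt:
        q=(proj('scene',o['tool_pos']+M@np.array(p))[0]-[ox,oy]+.5)*s
        cv2.circle(big,tuple(int(v) for v in q),3,(0,0,255),-1)
    cv2.imwrite(f'pics/{name}.png',big)
E
python3 -c "
from v import *
where(-.072,.053,.161)
hw=ctrl.get_obs()['opening']/2
view('s2',fmt=[(.011,s*y,-.002) for s in (1,-1) for y in (hw,.057)])"
```

```text
t 3.25 tcp [0.535  0.0546 0.1995] hop mm [-70.2  47.2] F [ 0.5 -0.9 -0.1] open 0.0854
tool y yaw-H -0.00964701216574243 tool z [ 0.011  0.    -1.   ]
turn needed (tool) [ 0.011 -0.003 -0.01 ]
shift cm (tool) [ 0.57 -0.23  3.85] (aligned tool) [ 0.58 -0.18  3.85]
```

View pics/s2.png

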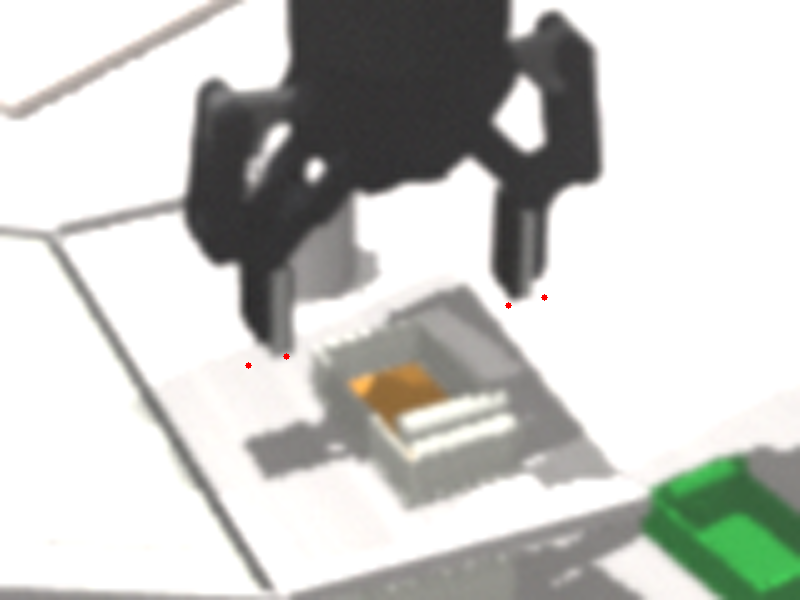

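send_rows(series=[{"tx":0.6,"ty":-0.2,"tz":1.3,"wx":0.01,"wy":0,"wz":-0.01,"jaw":0},{"tx":0,"ty":0,"tz":0,"wx":0,"wy":0,"wz":0,"jaw":0}])

```text
t: 3.55
tool_pos: [0.537, 0.0606, 0.1899]
tool_rot: [2.517, 1.877, 0.012]
contact_force: [-0.3, 0.6, -0.1]
opening: 0.0854
```

```bash
python3 -c "
from v import *
where(-.072,.053,.161)"
```

```text
t 3.55 tcp [0.537  0.0606 0.1899] hop mm [-70.   53.6] F [-0.3  0.6 -0.1] open 0.0854
tool y yaw-H 0.00011680039615896698 tool z [ 0.008  0.003 -1.   ]
turn needed (tool) [ 0.006 -0.005  0.   ]
shift cm (tool) [-0.07 -0.22  2.89] (aligned tool) [-0.06 -0.2   2.89]
```

send_rows(series=[{"tx":0,"ty":-0.3,"tz":1.4,"wx":0.005,"wy":0,"wz":0,"jaw":0},{"tx":0,"ty":0,"tz":1.4,"wx":0,"wy":0,"wz":0,"jaw":0},{"tx":0,"ty":0,"tz":0.2,"wx":0,"wy":0,"wz":0,"jaw":0}])

```text
t: 3.92
tool_pos: [0.5345, 0.0618, 0.1586]
tool_rot: [-2.517, -1.878, -0.009]
contact_force: [-0.2, 0.2, -0.5]
opening: 0.0852
```

```bash
python3 -c "
from v import *
where(-.072,.053,.161)
view('s3')"
```

```text
t 3.92 tcp [0.5345 0.0618 0.1586] hop mm [-72.7  54. ] F [-0.2  0.2 -0.5] open 0.0852
tool y yaw-H 0.0005928053992459437 tool z [ 0.004  0.004 -1.   ]
turn needed (tool) [ 0.002 -0.005  0.001]
shift cm (tool) [-0.1   0.07 -0.24] (aligned tool) [-0.1   0.07 -0.24]
```

View pics/s3.png

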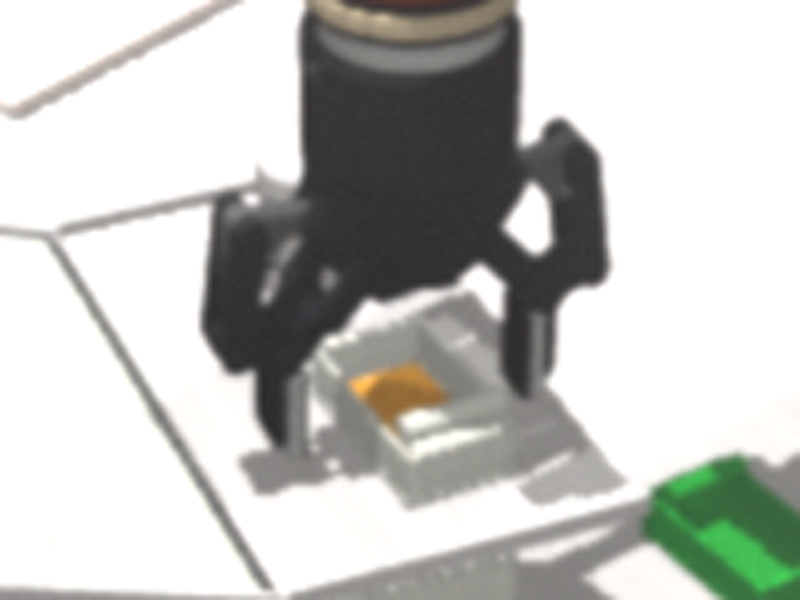

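send_rows(series=[{"tx":-0.1,"ty":1.2,"tz":-0.1,"wx":0,"wy":0,"wz":0,"jaw":0},{"tx":0,"ty":1.2,"tz":0,"wx":0,"wy":0,"wz":0,"jaw":0},{"tx":0,"ty":1.2,"tz":0,"wx":0,"wy":0,"wz":0,"jaw":0},{"tx":0,"ty":0.8,"tz":0,"wx":0,"wy":0,"wz":0,"jaw":0}])

```text
t: 4.47
tool_pos: [0.5803, 0.0473, 0.1611]
tool_rot: [2.518, 1.878, 0.012]
contact_force: [-1.0, 0.5, -0.6]
opening: 0.0855
```

```bash
python3 -c "
from v import *
where(-.01,.053,.160)
view('s4')"
```

```text
t 4.47 tcp [0.5803 0.0473 0.1611] hop mm [-24.7  53.1] F [-1.   0.5 -0.6] open 0.0855
tool y yaw-H 0.0005370392230758525 tool z [ 0.006  0.004 -1.   ]
turn needed (tool) [ 0.005 -0.006  0.001]
shift cm (tool) [-0.01  1.47  0.12] (aligned tool) [-0.01  1.47  0.11]
```

View pics/s4.png

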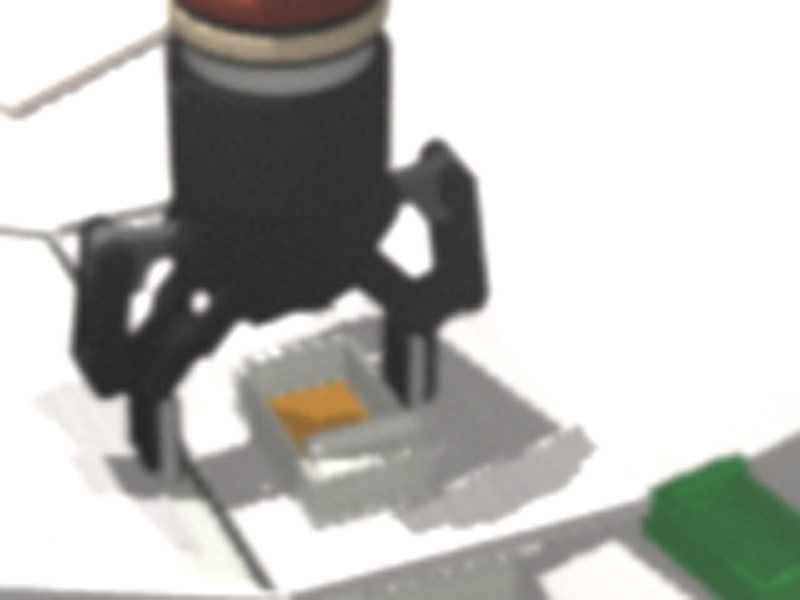

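send_rows(series=[{"tx":0,"ty":1.0,"tz":0.2,"wx":0.005,"wy":0,"wz":0,"jaw":0},{"tx":0,"ty":0.9,"tz":0.1,"wx":0,"wy":0,"wz":0,"jaw":0},{"tx":0,"ty":0.2,"tz":0,"wx":0,"wy":0,"wz":0,"jaw":0}])

```text
t: 4.9
tool_pos: [0.6016, 0.041, 0.1581]
tool_rot: [-2.513, -1.875, -0.004]
contact_force: [-3.3, 1.3, 2.5]
opening: 0.0859
```

```bash
python3 -c "
from v import *
where(.025,.053,.159)
view('s5',ox=205)"
```

```text
t 4.9 tcp [0.6016 0.041  0.1581] hop mm [-2.5 53.2] F [-3.3  1.3  2.5] open 0.0859
tool y yaw-H 0.00046259735926401646 tool z [-0.001  0.006 -1.   ]
turn needed (tool) [-0.003 -0.006  0.   ]
shift cm (tool) [-0.02  2.75 -0.1 ] (aligned tool) [-0.02  2.75 -0.09]
```

View pics/s5.png

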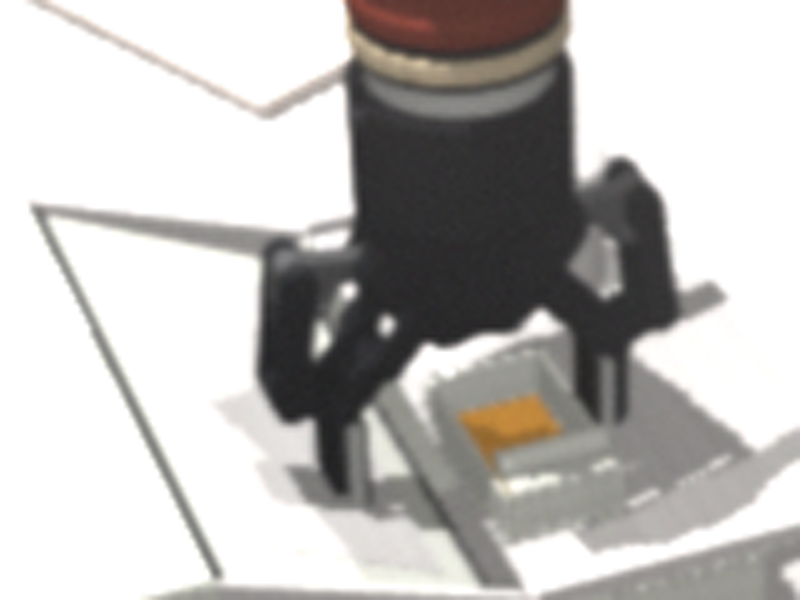

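send_rows(series=[{"tx":0,"ty":0.8,"tz":0,"wx":0,"wy":0,"wz":0,"jaw":0},{"tx":0,"ty":0.2,"tz":0,"wx":0,"wy":0,"wz":0,"jaw":0},{"tx":0,"ty":0.1,"tz":0,"wx":0,"wy":0,"wz":0,"jaw":0}])

```text
t: 5.32
tool_pos: [0.6117, 0.0381, 0.1578]
tool_rot: [-2.512, -1.874, -0.002]
contact_force: [-3.7, 1.8, 1.3]
opening: 0.0855
```

```bash
python3 -c "
from v import *
where(.025,.053,.159)
view('s6',ox=205)"
```

```text
t 5.33 tcp [0.6117 0.0381 0.1578] hop mm [ 8.  53.3] F [-3.7  1.8  1.3] open 0.0855
tool y yaw-H 0.0008423988071381561 tool z [-0.004  0.007 -1.   ]
turn needed (tool) [-0.005 -0.006  0.001]
shift cm (tool) [-0.03  1.7  -0.13] (aligned tool) [-0.03  1.7  -0.12]
```

View pics/s6.png

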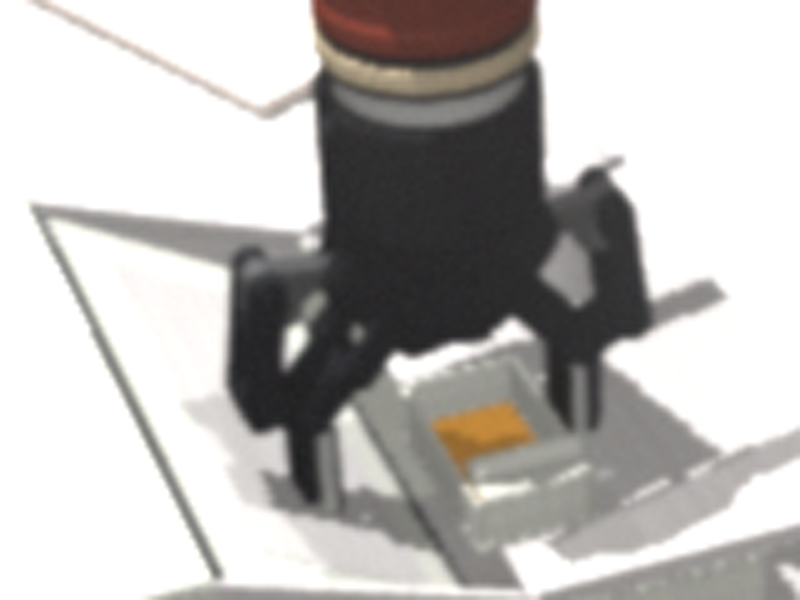

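send_rows(series=[{"tx":0,"ty":0.9,"tz":-0.1,"wx":0,"wy":0,"wz":0,"jaw":0},{"tx":0,"ty":0.8,"tz":-0.1,"wx":0,"wy":0,"wz":0,"jaw":0},{"tx":0,"ty":0.2,"tz":0,"wx":0,"wy":0,"wz":0,"jaw":0}])

```text
t: 5.75
tool_pos: [0.6283, 0.0333, 0.1586]
tool_rot: [-2.508, -1.873, 0.004]
contact_force: [-5.6, 2.0, 1.4]
opening: 0.0854
```

```bash
python3 -c "
from v import *
where(.03,.053,.159)
view('s7',ox=195)"
```

```text
t 5.75 tcp [0.6283 0.0333 0.1586] hop mm [25.3 53.4] F [-5.6  2.   1.4] open 0.0854
tool y yaw-H 0.0014775343187732881 tool z [-0.009  0.008 -1.   ]
turn needed (tool) [-0.011 -0.005  0.001]
shift cm (tool) [-0.04  0.47 -0.04] (aligned tool) [-0.04  0.47 -0.04]
```

View pics/s7.png

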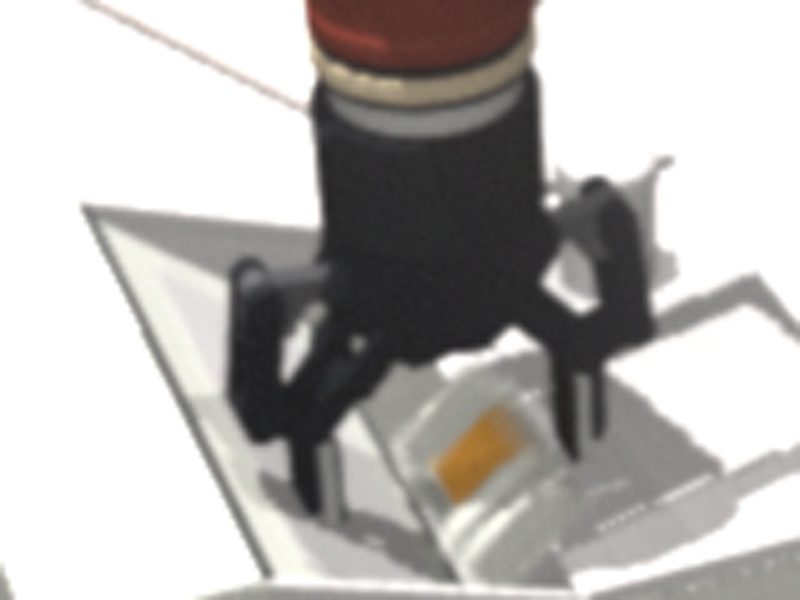

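The tin is tipping over the sill and the flap is held well open. I'll hold the finger there and nudge forward slightly.

send_rows(series=[{"tx":0,"ty":0.2,"tz":0,"wx":0,"wy":0,"wz":0,"jaw":0},{"tx":0,"ty":0.2,"tz":0,"wx":0,"wy":0,"wz":0,"jaw":0},{"tx":0,"ty":0.1,"tz":0,"wx":0,"wy":0,"wz":0,"jaw":0}])

```text
t: 6.18
tool_pos: [0.6313, 0.0324, 0.1569]
tool_rot: [-2.504, -1.871, 0.009]
contact_force: [-4.4, 1.4, 2.1]
opening: 0.0853
```

```bash
python3 -c "
from v import *
where(.03,.053,.159)
view('s8',ox=195)"
```

```text
t 6.17 tcp [0.6313 0.0324 0.1569] hop mm [28.4 53.4] F [-4.4  1.4  2.1] open 0.0853
tool y yaw-H 0.001885220490772166 tool z [-0.014  0.009 -1.   ]
turn needed (tool) [-0.016 -0.005  0.002]
shift cm (tool) [-0.04  0.15 -0.21] (aligned tool) [-0.04  0.16 -0.21]
```

View pics/s8.png

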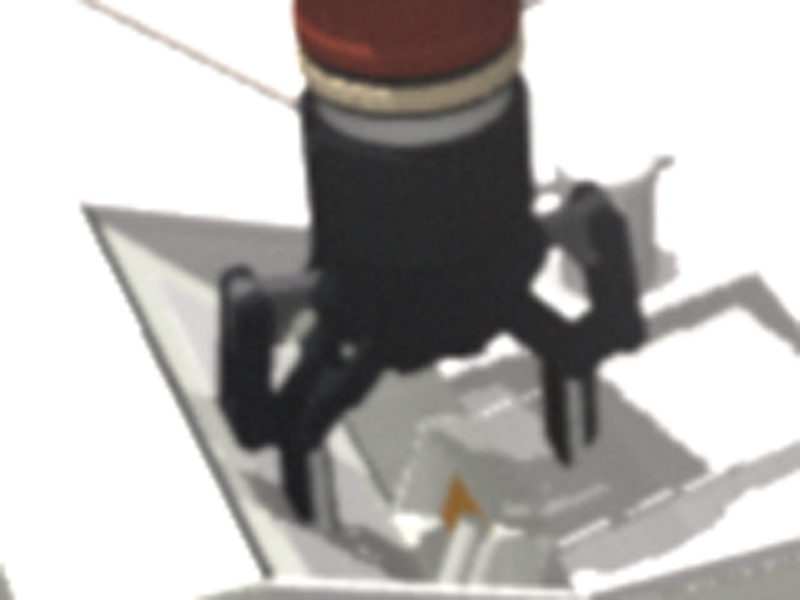

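send_rows(series=[{"tx":0,"ty":0.3,"tz":-0.2,"wx":-0.015,"wy":0,"wz":0,"jaw":0},{"tx":0,"ty":0.2,"tz":0,"wx":0,"wy":0,"wz":0,"jaw":0}])

```text
t: 6.48
tool_pos: [0.6344, 0.0314, 0.1575]
tool_rot: [-2.511, -1.876, 0.001]
contact_force: [-5.5, 1.0, 0.4]
opening: 0.0855
```

```bash
python3 -c "
from v import *
where(.03,.053,.159)
view('s9',ox=195)"
```

```text
t 6.47 tcp [0.6344 0.0314 0.1575] hop mm [31.6 53.4] F [-5.5  1.   0.4] open 0.0855
tool y yaw-H 0.0020877982296640396 tool z [-0.005  0.006 -1.   ]
turn needed (tool) [-0.006 -0.004  0.002]
shift cm (tool) [-0.04 -0.16 -0.15] (aligned tool) [-0.04 -0.16 -0.15]
```

View pics/s9.png

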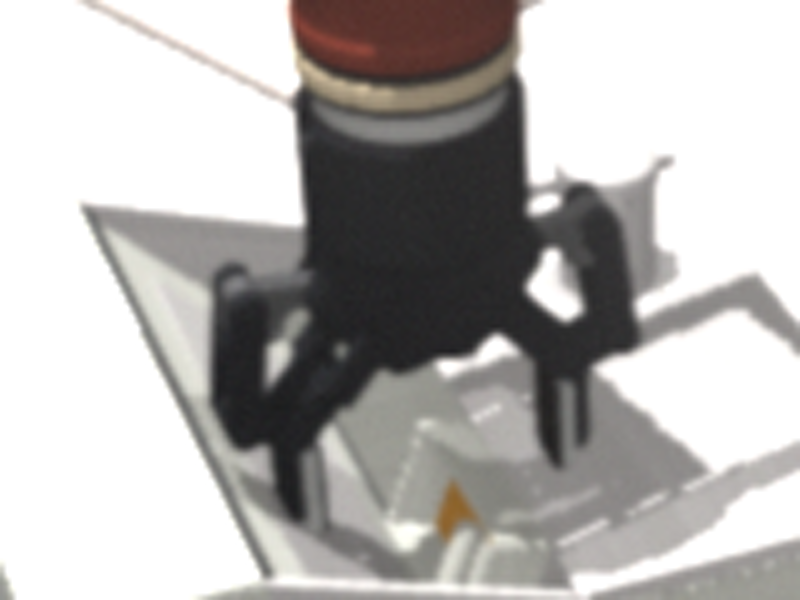

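send_rows(series=[{"tx":0,"ty":0.3,"tz":-0.4,"wx":0,"wy":0,"wz":0,"jaw":0},{"tx":0,"ty":0.5,"tz":0,"wx":-0.005,"wy":0,"wz":0,"jaw":0},{"tx":0,"ty":0.2,"tz":0,"wx":-0.005,"wy":0,"wz":0,"jaw":0}])

```text
t: 6.9
tool_pos: [0.641, 0.0295, 0.1596]
tool_rot: [-2.511, -1.877, 0.002]
contact_force: [-8.8, 2.3, 2.7]
opening: 0.0854
```

```bash
python3 -c "
from v import *
where(.04,.053,.161)
view('s10',ox=195)"
```

```text
t 6.9 tcp [0.641  0.0295 0.1596] hop mm [38.6 53.4] F [-8.8  2.3  2.7] open 0.0854
tool y yaw-H 0.0025364895108215824 tool z [-0.005  0.005 -1.   ]
turn needed (tool) [-0.006 -0.003  0.003]
shift cm (tool) [-0.04  0.14 -0.15] (aligned tool) [-0.04  0.14 -0.14]
```

View pics/s10.png

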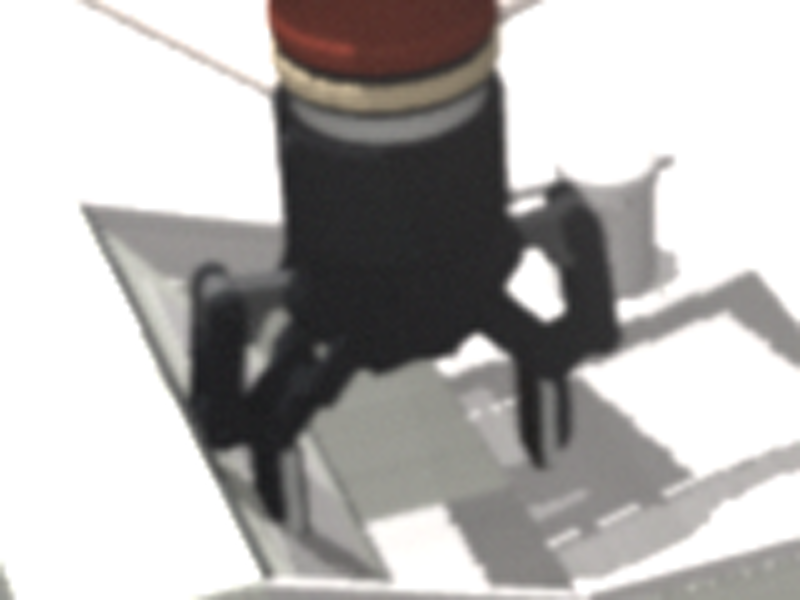

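send_rows(series=[{"tx":0,"ty":0,"tz":0,"wx":0,"wy":0,"wz":0,"jaw":0},{"tx":0,"ty":0,"tz":0,"wx":0,"wy":0,"wz":0,"jaw":0}])

```text
t: 7.2
tool_pos: [0.64, 0.0298, 0.1604]
tool_rot: [-2.509, -1.876, 0.005]
contact_force: [-7.4, 1.7, 2.9]
opening: 0.0851
```

```bash
python3 -c "
from v import *
where(-.06,.053,.165)
view('s11',ox=195)"
```

```text
t 7.2 tcp [0.64   0.0298 0.1604] hop mm [37.5 53.4] F [-7.4  1.7  2.9] open 0.0851
tool y yaw-H 0.0027308454331043674 tool z [-0.008  0.005 -1.   ]
turn needed (tool) [-0.009 -0.002  0.003]
shift cm (tool) [-0.01 -9.76 -0.38] (aligned tool) [-0.04 -9.75 -0.46]
```

View pics/s11.png

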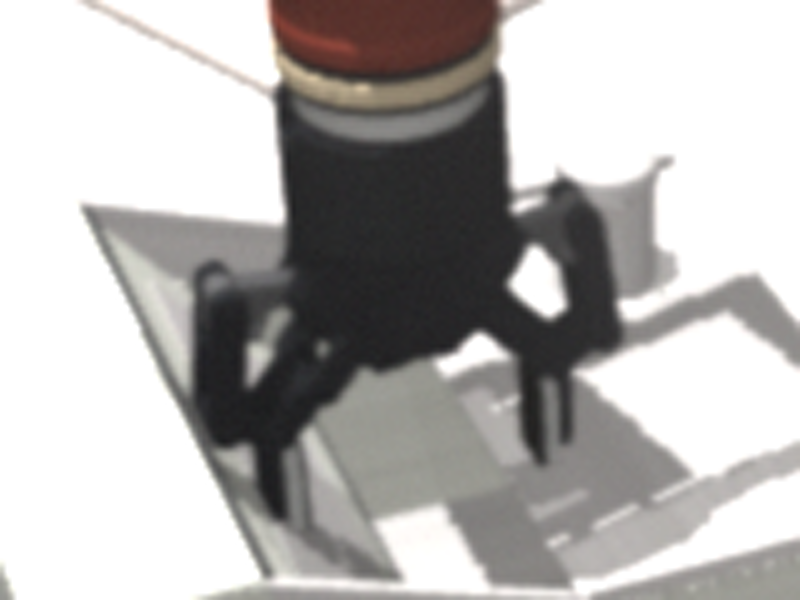

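The shelf is empty, the tin has dropped, and the finger is still holding the flap. Now I'll draw back.

send_rows(series=[{"tx":0,"ty":-1.5,"tz":0,"wx":0,"wy":0,"wz":0,"jaw":0},{"tx":0,"ty":-1.5,"tz":-0.1,"wx":-0.01,"wy":0,"wz":0,"jaw":0},{"tx":0,"ty":-1.5,"tz":-0.1,"wx":0,"wy":0,"wz":0,"jaw":0},{"tx":0,"ty":-2,"tz":-0.1,"wx":0,"wy":0,"wz":0,"jaw":0},{"tx":0,"ty":-2,"tz":-0.3,"wx":0,"wy":0,"wz":0,"jaw":0}])

```text
t: 7.88
tool_pos: [0.5617, 0.053, 0.1708]
tool_rot: [2.506, 1.872, 0.025]
contact_force: [-0.3, 0.3, 0.2]
opening: 0.0857
```

send_rows(series=[{"tx":0,"ty":-1.5,"tz":-1,"wx":0,"wy":0,"wz":0,"jaw":0},{"tx":0,"ty":-1,"tz":-4,"wx":0,"wy":0,"wz":0,"jaw":0},{"tx":0,"ty":-1,"tz":-5,"wx":0,"wy":0,"wz":0,"jaw":0},{"tx":0,"ty":-4,"tz":-5,"wx":0,"wy":0,"wz":0,"jaw":0},{"tx":0,"ty":-4,"tz":-3,"wx":0,"wy":0,"wz":0,"jaw":0}])

```text
t: 8.5
tool_pos: [0.4431, 0.0861, 0.3465]
tool_rot: [2.51, 1.871, 0.018]
contact_force: [-0.4, -0.4, -0.8]
opening: 0.0852
```

```bash
python3 -c "
from v import *
where()
view('s12',ox=160,oy=150,w=240,hh=180,s=3.3)
cv2.imwrite('pics/t12.png',cv2.convertScaleAbs(ctrl.get_image('top')[:,:,::-1],alpha=1.5))"
```

```text
t 8.5 tcp [0.4431 0.0861 0.3465] hop mm [-167.3   51.1] F [-0.4 -0.4 -0.8] open 0.0852
tool y yaw-H -9.290456906824174e-05 tool z [ 0.016 -0.002 -1.   ]
turn needed (tool) [ 0.016 -0.003 -0.   ]
```

View pics/s12.png

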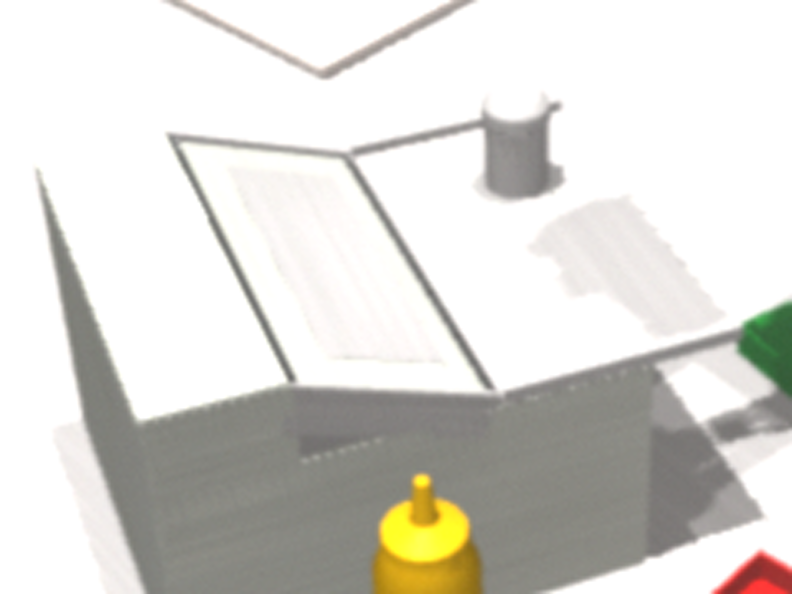

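View pics/t12.png

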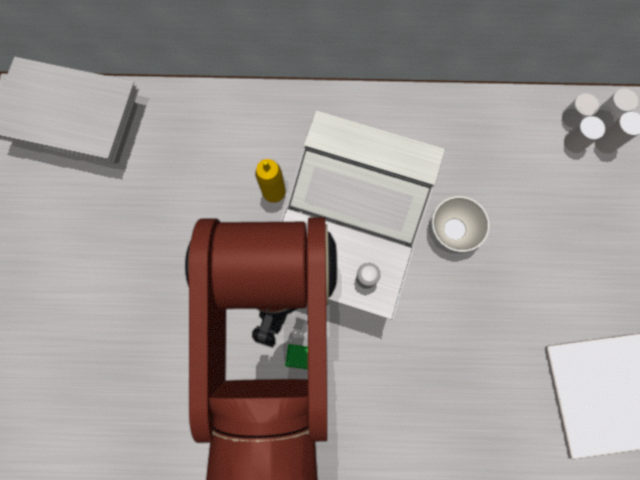

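The flap is shut as it was at the start and the shelf is clear. The shaker (368,274), bottle (270,180) and bowl (460,224) haven't moved. I'll let the arm settle for a moment, then hand in.

send_rows(series=[{"tx":0,"ty":0,"tz":0,"wx":0,"wy":0,"wz":0,"jaw":0},{"tx":0,"ty":0,"tz":0,"wx":0,"wy":0,"wz":0,"jaw":0},{"tx":0,"ty":0,"tz":0,"wx":0,"wy":0,"wz":0,"jaw":0},{"tx":0,"ty":0,"tz":0,"wx":0,"wy":0,"wz":0,"jaw":0}])

```text
t: 9.1
tool_pos: [0.4432, 0.0861, 0.3447]
tool_rot: [2.508, 1.872, 0.019]
contact_force: [0.2, -0.1, -0.4]
opening: 0.0855
```

```bash
python3 -c "
from h import *
where();print(ctrl.finish_job())"
```

```text
t 9.1 tcp [0.4432 0.0861 0.3447] hop mm [-167.2   51.2] F [ 0.2 -0.1 -0.4] open 0.0855
tool y yaw-H 0.000971971176543962 tool z [ 0.017 -0.002 -1.   ]
turn needed (tool) [ 0.017 -0.003  0.001]
the job is handed in; nothing more can be done
None
```

The tin went through the mouth and dropped into the hopper. The flap closed over it, and I handed the job in at 9.1 s. I straddled the tin with the open jaws, pushed the flap open with the front finger, and pushed the tin over the sill with the back finger.

- **Snag:** The tin caught between the sill and the flap at an estimated 0.6 rad. Pushing the flap about 7 mm further in let it drop. The front finger was still holding the flap at about 8 N when the pictures showed the tin gone.
- **Final pictures:** The flap is shut as it was at the start and the shelf is empty apart from the shaker. The shaker, bottle and bowl appear at the same pixels as before, and the arm is clear with no contact force.
- **Not checked directly:** The tin's resting height could not be seen under the shut flap. I had no direct reading of the flap angle either: I estimated it from the fingertip position and the pictures.

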